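# Put the blue paint pot away in the dial-lid caddy

### The job

Turn the cover of the round paint caddy until its opening lines up with the blue section, and stand the blue pot upright on the floor of that section. Then turn the cover until its opening lines up with the empty grey section, so that all the paints in the caddy are shut in. Leave the other pots, the rocket and the brush alone.

Things in the scene. Friction and masses are not known exactly. Their poses are not given: they have to be found in the camera images.
- caddy: Round caddy fixed to the table, 280 mm across, rim 104 mm high (wall 8 mm); origin on its axis at table height, z up. Four 90 degree sections, coloured on the outer wall and on a floor patch: blue centred on its +x, red +y, yellow -x, grey (empty) -y. White 4 mm divider walls between them, tops 92 mm above the table. Red and yellow already hold a pot. Its place and yaw vary freely.
- cover (a joint): Angle (rad) of the white cover about the caddy's vertical axis, counter-clockwise from above, not wrapped; starts from 0.7 to 5.5, turns freely both ways (stops at -12 and 12). The opening lies at this angle from the caddy's +x: 0 or 2 pi = blue, pi/2 red, pi yellow, -pi/2 or 3 pi/2 grey. Friction about 0.12 N m; it stays where left. Disc of radius 130 mm, 5 mm thick, top 101 mm above the table.
- handle (a point): Black bar handle on the middle of the cover, 88 mm long, 18 mm thick, from 101 to 134 mm above the table. The point is on the caddy's axis, 119 mm above the table (18 mm above the cover). Its x axis points to the opening and is the bar's thin direction; the bar lies along its y, across the direction of the opening. Grip across the 18 mm and turn about the vertical.
- opening (a point): Middle of the cover's opening, at the cover's upper face, 88 mm from the axis; its x points outwards. The opening is a 76 degree sector from 46 mm radius to the cover's edge (about 137 mm wide across at this point, 84 mm outwards): fingers closing across the outward direction have most room. Lined up within 7 degrees, no neighbouring section shows.
- blue_section (a point): Point on the inner floor of the caddy (6 mm above the table) in the middle of the blue section, into which the blue pot goes, 88 mm from the caddy's axis.
- grey_section (a point): Point on the inner floor of the caddy (6 mm above the table) in the middle of the grey section, which is left empty: the cover's opening is parked over it, 88 mm from the caddy's axis.
- blue_pot_centre (a point): Blue paint pot, rigid, closed, 80 mm tall, about 90 g: body 38 mm across up to 48 mm, then from 54 mm up a cap 32 mm across; white band round the body. The point is at its centre, 40 mm above its foot; z up. The one to put away; it starts standing on the table.
- green_pot_centre (a point): Green paint pot, rigid, closed, 80 mm tall, about 90 g: body 38 mm across up to 48 mm, then from 54 mm up a cap 32 mm across; white band round the body. The point is at its centre, 40 mm above its foot; z up. Still in use: it stands on the table, leave it. It may swap places with the blue one.
- red_pot_centre (a point): Red paint pot, rigid, closed, 80 mm tall, about 90 g: body 38 mm across up to 48 mm, then from 54 mm up a cap 32 mm across; white band round the body. The point is at its centre, 40 mm above its foot; z up. Standing in the red section; leave it.
- yellow_pot_centre (a point): Yellow paint pot, rigid, closed, 80 mm tall, about 90 g: body 38 mm across up to 48 mm, then from 54 mm up a cap 32 mm across; white band round the body. The point is at its centre, 40 mm above its foot; z up. Standing in the yellow section; leave it.
- rocket: White model rocket, 245 mm tall, standing on four blue fins that reach 54 mm from its axis; origin under its axis at the table. Leave it.
- brush: Paint brush, 200 mm long, lying on the table along its x axis. Leave it.
Things that resemble listed ones, but are neither listed nor needed, are in the scene too. Of the things shaped like the part that bears blue_pot_centre, the blue one is meant.

How it is judged:
By the outcome, as a careful person would: the job done as asked, in the order asked, and still so for the second after the job is handed in, with the robot touching nothing.
It also fails if it takes over 72 s, if anything falls off the work surface, if the arm or the gripper's body presses on something with over 40 N, if the wrist force passes 120 N, or if a joint passes its speed limit or range.

### The arm

A 7-joint arm with a two-finger parallel gripper is mounted at the origin on the work surface. World frame = base frame: x ahead of the robot, y to its left, z up, the work surface at z = 0. Lengths are in m, angles in rad, forces in N, time in s.
With the tool pointing down it reaches from about 0.375 to 0.925 m from the base axis. Payload 3.1 kg.
Tool frame: the origin (TCP) lies at the very end of the fingers, on their centre line; the grasp point (between the pads) lies ctrl.grip_depth behind it (ctrl.grip_depth is the distance from the TCP to the grasp point, in m); x points along the fingers, y is the direction in which the jaws open and shut, and the axes are right-handed (so a half turn about x gives the same grasp; the last joint's range is limited). The gripper opens to 85 mm and grips with 20 to 120 N. Pads are 22 mm wide; open, the fingers measure 114 mm over their backs; the gripper's body (76 mm by 85 mm) begins 54 mm behind the grasp point. The pads swing forward as they close: fully open they stand 13 mm farther back than shut.
Start: joints at [-1.363, 0.383, 0.044, 1.598, -0.018, 1.161, -0.05], TCP at [0.196, 0.62, 0.231] pointing down, gripper open.
Joint ranges: [-2.61, 2.61], [-0.41, 2.15], [-1.48, 1.57], [0, 2.5], [-1.57, 4.71], [0.05, 1.97], [-2.85, 2.85]. Speed limits (rad/s): [2.79, 2.79, 3.14, 3.14, 3.14, 3.14, 3.14].

### API

Orientations are given as a 3x3 rotation matrix whose columns are the frame's x, y, z axes.
In Python, from bench import ctrl, imaging gives the robot as it stands.
- The arm moves only by the tool send_rows, never from a script. Its argument "targets" is a list that holds one entry, the list of rows, each a list of 6 numbers: the shift along the world's x, y, z in m, then the turn, a rotation vector about the world's x, y, z in degrees. In form: [[[x, y, z, ax, ay, az], ...]]. A call has 1 to 8 rows; each row is the pose to reach, as a shift and turn from the pose measured when the call began; what a row does not reach only later rows make up. A row lasts 1/10 s, in which the tool goes at most 50 mm and 8.59 degrees, less where a joint would pass 70% of its speed; a pose out of reach is approached as far as the arm can. A call with a gripper value outside its range is refused whole. "fingers" is the finger opening in m, from 0 to 0.0854, set as the call begins (left out, the last holds). The fingers move at their own pace and stop on an object; "grip_force" is the grip in N (left out, the last holds). Time passes only in rows, so rows that repeat a pose let the fingers close. It gives the time, the measured TCP pose, the force and the opening at its end, in the units of the state.
- ctrl.sense(): the state, without advancing time (a new reading comes with each control period).
- imaging.snapshot(name): name is "side" or "top" or "wrist"; returns a dict with "pixels" (480x640x3 uint8, blue, green, red), "z_map" (480x640 float32, m along the optical axis (not along the pixel's ray), 0 where there is no reading), "K" (3x3 intrinsics, pixels), "extrinsics" (4x4, takes a point from camera to world coordinates); the wrist camera has in their place "hand_eye" (4x4, takes a point from camera to tool coordinates, whose origin is the TCP and whose axes are the tool frame's). Camera axes: x right, y up, looking along -z (the intrinsics and any distortion apply to the point x, -y, -z); pixel columns grow to the right and rows downward; lengths in m; the calibration is good to about 2 mm. A picture is of the moment at which its call begins: read the wrist's pose just before it.
- ctrl.finish_job(): hands the job in, once; it reports no verdict.
The state is a dict: "clock": time; "joint_positions": joint angles; "joint_vel": joint speeds; "joint_torque": joint torques, N m; "eef_pos": TCP position; "orientation": TCP orientation; "ft_force": force on the tool from outside, world axes, zero at the start; "ft_torque": the same for the moment, N m; "grip_width": finger opening in m.
Only numpy, scipy, OpenCV 4.12 (cv2) and the standard library are available. Lean on these libraries where they do the work, as an engineer would, in place of code of your own. Each camera call takes 0.05 s, during which the arm holds its last target.

## Working session

There is one attempt and no reset: what is moved stays moved. The work goes in short steps, Python scripts to look and compute and a tool call to move; the robot and the scene stay as the last step left them, time stands still between calls to the robot, and variables do not carry over. Pictures are saved under pics/ and viewed, and the job is handed in when it is done.

Besides the shell and the picture viewer there is one more tool, called by a JSON object that holds its "method" and its "body". send_rows: Moves the arm, as the interface text tells. Its arguments: {"type":"object","properties":{"targets":{"type":"array"},"fingers":{"type":"number"},"grip_force":{"type":"number"}},"required":["targets"]}

```bash
ls; mkdir -p pics
python3 - <<'E'
from bench import ctrl, imaging
import cv2,numpy as np
print(ctrl.sense(), ctrl.grip_depth)
for n in ("side","top"):
    s=imaging.snapshot(n); cv2.imwrite(f"pics/{n}0.png",s["pixels"]); np.savez(f"{n}0.npz",**s); print(n,s["K"],s["extrinsics"],[k for k in s])
E
```

```text
pics
{'clock': 0.0, 'joint_positions': array([-1.36282697,  0.38388784,  0.04384323,  1.59963811, -0.01790195,
        1.16118125, -0.04989818]), 'joint_vel': array([-0.00073235, -0.0006327 ,  0.00086607,  0.00095242,  0.00078963,
       -0.00073073,  0.00051491]), 'joint_torque': array([-5.24818079e-04, -4.33492112e+01,  1.02442916e+00, -2.49518144e+01,
        1.06326223e-02,  1.12701053e-02,  6.07653959e-06]), 'eef_pos': array([0.19538746, 0.61891812, 0.22982346]), 'orientation': array([[-6.74545697e-04,  3.00958171e-01,  9.53637103e-01],
       [-2.63696391e-03,  9.53633469e-01, -3.00958890e-01],
       [-9.99996296e-01, -2.71771715e-03,  1.50346484e-04]]), 'ft_force': array([-0.58046789,  0.6145134 , -0.13789051]), 'ft_torque': array([-0.00867087, -0.01701994, -0.00632065]), 'grip_width': 0.08502384906032288} 0.0187
side [[535.25513427   0.         318.23332016]
 [  0.         535.25513427 248.8259577 ]
 [  0.           0.           1.        ]] [[ 0.75506337  0.42759948 -0.49702917 -0.01791204]
 [-0.65559428  0.48234696 -0.58097982 -0.64748195]
 [-0.00868616  0.76452606  0.64453429  0.87477269]
 [ 0.          0.          0.          1.        ]] ['pixels', 'z_map', 'K', 'extrinsics']
top [[435.2579398    0.         326.02880214]
 [  0.         435.2579398  245.4465947 ]
 [  0.           0.           1.        ]] [[ 0.02387794  0.98407713 -0.17613076  0.43290534]
 [-0.99882531  0.0309142   0.03731357  0.08230525]
 [ 0.04216437  0.17503289  0.98365932  1.10076127]
 [ 0.          0.          0.          1.        ]] ['pixels', 'z_map', 'K', 'extrinsics']
```

View pics/side0.png

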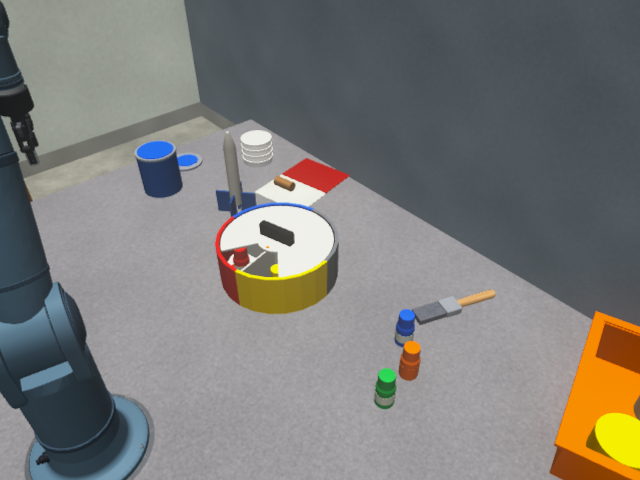

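View pics/top0.png

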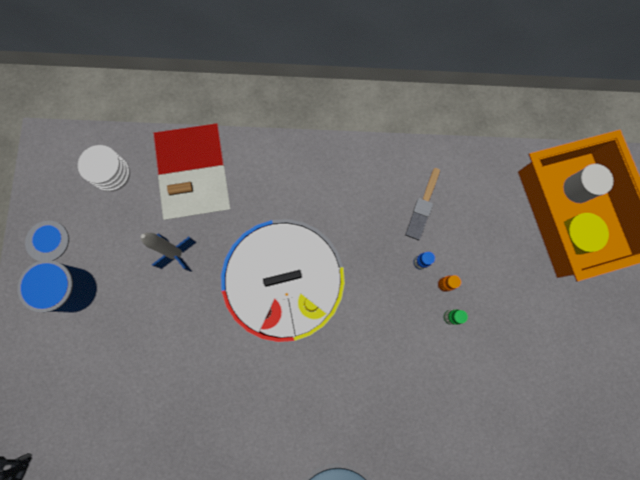

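```bash
cat > h.py <<'E'
import cv2,numpy as np
from scipy.optimize import least_squares
def cast(s,uv,z,T=None):
    K=s["K"];T=s["extrinsics"] if T is None else T
    uv=np.asarray(uv,float).reshape(-1,2)
    d=np.c_[(uv[:,0]-K[0,2])/K[0,0],-(uv[:,1]-K[1,2])/K[1,1],-np.ones(len(uv))]@T[:3,:3].T
    o=T[:3,3];t=(z-o[2])/d[:,2]
    return o+d*t[:,None]
def masks(img):
    h=cv2.cvtColor(img,cv2.COLOR_BGR2HSV);H,S,V=[h[...,i].astype(int) for i in range(3)]
    sat=(S>140)&(V>80)
    return dict(red=sat&((H<6)|(H>172)),orange=sat&(H>=6)&(H<20),yellow=sat&(H>=22)&(H<35),green=sat&(H>45)&(H<80),blue=sat&(H>100)&(H<130),black=(V<45))
def blobs(m,amin=15):
    n,l,st,c=cv2.connectedComponentsWithStats(m.astype(np.uint8))
    return [(st[i].tolist(),c[i].round(1).tolist()) for i in range(1,n) if st[i,4]>=amin]
def circ(P,r=None):
    f=lambda p:np.hypot(P[:,0]-p[0],P[:,1]-p[1])-(p[2] if r is None else r)
    p0=[*P[:,:2].mean(0)]+([0.13] if r is None else [])
    q=least_squares(f,p0,loss='soft_l1',f_scale=0.002);return q.x,np.abs(q.fun).mean()
E
python3 - <<'E'
from h import *
for n in("top","side"):
    s=dict(np.load(n+"0.npz"));m=masks(s["pixels"])
    print(n)
    for k in("blue","green","red","yellow","black"):
        for st,c in blobs(m[k],25):
            zz=.134 if k=="black" else .08
            print(k,st,c,cast(s,c,zz)[0].round(4))
    s
s=dict(np.load("top0.npz"))
c0=cast(s,[283,281],.104)[0];print(c0)
E
```

```text
top
blue [221, 221, 51, 69, 290] [238.4, 249.2] [0.6002 0.2503 0.08  ]
blue [33, 226, 28, 26, 579] [46.2, 238.4] [0.6119 0.6953 0.08  ]
blue [177, 237, 13, 10, 25] [182.9, 241.7] [0.614  0.3809 0.08  ]
blue [417, 252, 18, 15, 193] [425.4, 258.7] [ 0.5909 -0.1952  0.08  ]
blue [175, 256, 10, 12, 28] [179.5, 261.3] [0.5673 0.385  0.08  ]
blue [21, 263, 47, 46, 1636] [43.7, 285.5] [0.5026 0.6863 0.08  ]
green [449, 310, 18, 14, 186] [457.8, 316.2] [ 0.4568 -0.2698  0.08  ]
red [154, 124, 69, 50, 2678] [187.6, 148.5] [0.846  0.3883 0.08  ]
red [222, 291, 72, 51, 338] [252.6, 324.8] [0.4256 0.2076 0.08  ]
red [262, 300, 19, 29, 290] [272.5, 315.8] [0.4471 0.1631 0.08  ]
yellow [564, 212, 45, 41, 1339] [587.6, 231.7] [ 0.6703 -0.5997  0.08  ]
yellow [294, 268, 50, 72, 294] [326.8, 309.3] [0.4651 0.0382 0.08  ]
yellow [298, 295, 27, 24, 347] [309.2, 308.3] [0.4663 0.0791 0.08  ]
black [61, 266, 35, 42, 783] [81.1, 287.4] [0.4969 0.5748 0.134 ]
black [265, 276, 36, 10, 56] [282.8, 280.4] [0.5243 0.1396 0.134 ]
black [0, 456, 31, 24, 493] [13.4, 468.1] [0.1312 0.6643 0.134 ]
side
blue [137, 1
[... 527 characters left out ...]
08  ]
red [234, 247, 14, 20, 211] [240.0, 256.9] [0.4436 0.1652 0.08  ]
yellow [235, 260, 92, 54, 3312] [281.9, 289.7] [0.4496 0.0186 0.08  ]
yellow [587, 413, 53, 58, 2135] [617.7, 438.2] [ 0.6458 -0.6099  0.08  ]
black [0, 11, 8, 24, 100] [4.0, 24.0] [0.5252 2.0718 0.134 ]
black [8, 79, 15, 9, 31] [16.4, 83.5] [0.3554 1.3714 0.134 ]
black [0, 89, 38, 75, 1189] [19.9, 118.3] [0.277  1.0915 0.134 ]
black [7, 154, 11, 11, 53] [13.3, 158.8] [0.1833 0.8538 0.134 ]
black [80, 330, 5, 20, 62] [82.5, 338.1] [0.0719 0.1136 0.134 ]
black [65, 410, 51, 43, 146] [97.0, 434.5] [ 0.012  -0.0878  0.134 ]
black [37, 456, 13, 8, 45] [43.5, 460.0] [-0.0645 -0.0755  0.134 ]
[0.52579284 0.14089327 0.104     ]
```

Run:
```python
from h import *
s=dict(np.load("top0.npz"));m=masks(s["pixels"])
c=np.array([.5258,.1409])
pts={}
for k in("blue","red","yellow"):
    v,u=np.nonzero(m[k]);P=cast(s,np.c_[u,v],.104)
    r=np.hypot(*(P[:,:2]-c).T);pts[k]=P[(r>.12)&(r<.15)]
A=np.vstack(list(pts.values()));print(circ(A),circ(A,.136));c=circ(A,.136)[0]
for k,P in pts.items():
    a=np.degrees(np.arctan2(P[:,1]-c[1],P[:,0]-c[0]));a=(a+40)%360-40
    print(k,np.percentile(a,[0,1,50,99,100]).round(1))
# handle
img=s["pixels"];g=cv2.cvtColor(img,cv2.COLOR_BGR2GRAY)
hm=np.zeros_like(g);hm[262:296,255:310]=(g[262:296,255:310]<80)
v,u=np.nonzero(hm);print(len(u),cv2.minAreaRect(np.c_[u,v].astype(np.float32)))
P=cast(s,np.c_[u,v],.13)[:,:2];q=P.mean(0);w,V=np.linalg.eigh(np.cov((P-q).T));d=V[:,1];print("handle",q,np.degrees(np.arctan2(d[1],d[0])),np.ptp((P-q)@V,axis=0))
for n in("top","side"):
    t=dict(np.load(n+"0.npz"))["pixels"]
    a=t[215:350,210:355] if n=="top" else t[195:310,205:350]
    b=t[230:340,395:485] if n=="top" else t[300:415,365:435]
    for i,x in enumerate((a,b)): cv2.imwrite(f"pics/{n}_z{i}.png",cv2.resize(x,None,fx=5,fy=5,interpolation=cv2.INTER_CUBIC))
```

```text
(array([0.53144663, 0.14197541, 0.1356901 ]), np.float64(0.001892607393680092)) (array([0.53166061, 0.14184773]), np.float64(0.0018988020224765944))
blue [ 13.8  14.7  58.2 101.  101.9]
red [103.6 104.6 150.6 191.  191.8]
yellow [192.9 193.9 237.3 281.1 282. ]
289 ((281.97064208984375, 277.88238525390625), (7.518604278564453, 37.350486755371094), 75.96376037597656)
handle [0.53035551 0.14169776] 105.8578799053158 [0.01693416 0.08268905]
```

Run:
```python
import cv2,numpy as np
def f(p,h=590):
    i=cv2.imread(p);return cv2.resize(i,(390,290))
cv2.imwrite("pics/m.png",np.vstack([np.hstack([f("pics/top_z0.png"),f("pics/side_z0.png")]),np.hstack([f("pics/top_z1.png"),f("pics/side_z1.png")])]))
```

```text
(no output)
```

View pics/m.png

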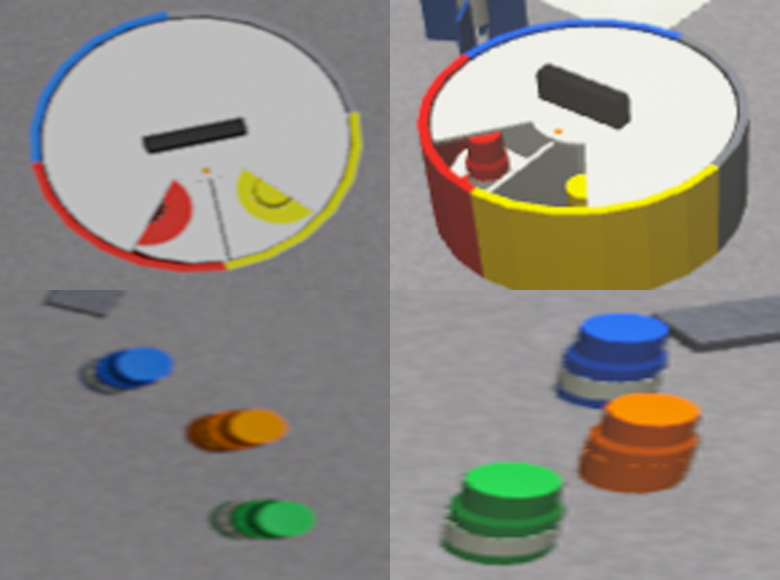

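Run:
```python
from h import *
t=dict(np.load("top0.npz"));s=dict(np.load("side0.npz"))
for n,a,b in(("blue",(427.8,258.8),(407,315)),("green",(460.7,317),(387.2,375.5)),("orange",(454.6,282.5),(411.5,347.3))):
    print(n,cast(t,a,.08)[0][:2].round(4),cast(s,b,.08)[0][:2].round(4))
# bright cap top
for nm,d,box in(("top",t,(240,275,410,440)),("side",s,(305,350,390,420))):
    h=cv2.cvtColor(d["pixels"],cv2.COLOR_BGR2HSV);V=h[...,2]
    m=masks(d["pixels"])["blue"]&(V>185);q=np.zeros_like(m);q[box[0]:box[1],box[2]:box[3]]=m[box[0]:box[1],box[2]:box[3]]
    for st,c in blobs(q,10):print(nm,st,c,cast(d,c,.08)[0][:2].round(4))
```

```text
blue [ 0.5909 -0.201 ] [ 0.5932 -0.2046]
green [ 0.4551 -0.2766] [ 0.4562 -0.2798]
orange [ 0.5358 -0.2645] [ 0.5377 -0.2656]
top [423, 252, 11, 12, 102] [428.1, 257.4] [ 0.5943 -0.2018]
side [399, 309, 16, 12, 139] [406.9, 314.5] [ 0.5941 -0.2036]
```

{"method": "send_rows", "body": {"targets": [[[0.025,-0.04,0.01,0,0,-6],[0.05,-0.08,0.02,0,0,-12],[0.08,-0.12,0.03,0,0,-18],[0.11,-0.16,0.04,0,0,-24],[0.14,-0.2,0.05,0,0,-30],[0.17,-0.24,0.06,0,0,-36],[0.2,-0.28,0.07,0,0,-42],[0.22,-0.32,0.07,0,0,-48]]], "fingers": 0.085}}

```text
clock: 0.9
eef_pos: [0.4173, 0.2978, 0.3013]
orientation: [[0.0, 0.912, 0.41], [0.001, 0.41, -0.912], [-1.0, 0.001, -0.001]]
ft_force: [0.8, 0.8, -1.1]
grip_width: 0.0851
```

{"method": "send_rows", "body": {"targets": [[[0.025,-0.035,0,0,0,-2],[0.05,-0.07,-0.01,0,0,-4],[0.075,-0.105,-0.02,0,0,-6],[0.1,-0.14,-0.03,0,0,-8],[0.114,-0.156,-0.04,0,0,-8.3],[0.114,-0.156,-0.04,0,0,-8.3]]]}}

```text
clock: 1.5
eef_pos: [0.5319, 0.1365, 0.2594]
orientation: [[-0.002, 0.964, 0.266], [-0.003, 0.266, -0.964], [-1.0, -0.003, 0.002]]
ft_force: [-1.0, 0.5, 0.4]
grip_width: 0.0853
```

Run:
```python
from bench import ctrl, imaging
import cv2,numpy as np
st=ctrl.sense();s=imaging.snapshot("wrist");cv2.imwrite("pics/w1.png",s["pixels"])
T=np.eye(4);T[:3,:3]=st["orientation"];T[:3,3]=st["eef_pos"]
s["extrinsics"]=T@s["hand_eye"];np.savez("w1.npz",**s);print(st["eef_pos"],st["joint_positions"].round(3),s["extrinsics"].round(3))
```

```text
[0.53191449 0.13646269 0.25944875] [-0.807  0.179  0.539  1.831 -0.097  1.161  0.033] [[ 0.964 -0.254 -0.081  0.511]
 [ 0.267  0.915  0.303  0.215]
 [-0.003 -0.314  0.95   0.401]
 [ 0.     0.     0.     1.   ]]
```

View pics/w1.png

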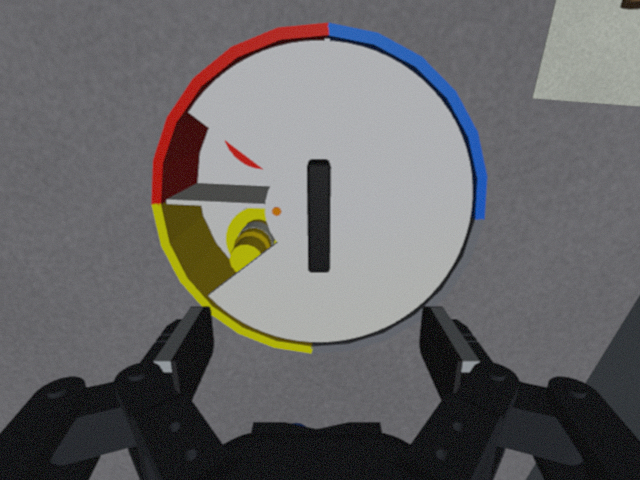

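```bash
cat >> h.py <<'E'
def wristshot(name):
    from bench import ctrl, imaging
    st=ctrl.sense();s=imaging.snapshot("wrist");cv2.imwrite(f"pics/{name}.png",s["pixels"])
    T=np.eye(4);T[:3,:3]=st["orientation"];T[:3,3]=st["eef_pos"]
    s["extrinsics"]=T@s["hand_eye"];np.savez(name+".npz",**s);return st,s
def handle(s,box,z=.134,th=60):
    g=cv2.cvtColor(s["pixels"],cv2.COLOR_BGR2GRAY);q=np.zeros_like(g)
    v0,v1,u0,u1=box;q[v0:v1,u0:u1]=g[v0:v1,u0:u1]<th
    v,u=np.nonzero(q);P=cast(s,np.c_[u,v],z)[:,:2];c=P.mean(0);w,V=np.linalg.eigh(np.cov((P-c).T));d=V[:,1]
    return c,np.degrees(np.arctan2(d[1],d[0]))%180,np.ptp((P-c)@V,axis=0)
def ring(s,c,cols=("blue","red","yellow"),vmax=480):
    m=masks(s["pixels"]);out={};pts=[]
    for k in cols:
        v,u=np.nonzero(m[k]);P=cast(s,np.c_[u,v],.104);r=np.hypot(*(P[:,:2]-c).T);k2=(r>.129)&(r<.145);P=P[k2];pts.append(P);out[k]=P
    x,e=circ(np.vstack(pts),.136)
    for k,P in out.items():
        a=np.degrees(np.arctan2(P[:,1]-x[1],P[:,0]-x[0]))%360;print(k,np.percentile(a,[0.5,99.5]).round(1))
    return x,e
E
python3 - <<'E'
from h import *
s=dict(np.load("w1.npz"))
print(handle(s,(140,290,290,345)))
print(ring(s,np.array([.531,.142])))
E
```

```text
(array([0.53072008, 0.14749507]), np.float64(105.57458050359999), array([0.01617993, 0.08744339]))
blue [ 13.5 102.1]
red [103.4 191.5]
yellow [193.1 282. ]
(array([0.53224492, 0.14318762]), np.float64(0.002203744096606237))
```

{"method": "send_rows", "body": {"targets": [[[-0.0005,0.006,-0.04,0,0,0.2],[-0.0005,0.006,-0.08,0,0,0.2],[-0.0005,0.006,-0.11,0,0,0.2],[-0.0005,0.006,-0.13,0,0,0.2],[-0.0005,0.006,-0.145,0,0,0.2],[-0.0005,0.006,-0.152,0,0,0.2],[-0.0005,0.006,-0.152,0,0,0.2]]]}}

```text
clock: 2.25
eef_pos: [0.53, 0.1463, 0.1076]
orientation: [[-0.003, 0.962, 0.275], [-0.001, 0.275, -0.962], [-1.0, -0.003, -0.0]]
ft_force: [0.0, -1.1, -0.2]
grip_width: 0.085
```

{"method": "send_rows", "body": {"targets": [[[0,0,0,0,0,0],[0,0,0,0,0,0],[0,0,0,0,0,0],[0,0,0,0,0,0],[0,0,0,0,0,0],[0,0,0,0,0,0],[0,0,0,0,0,0],[0,0,0,0,0,0]]], "fingers": 0.0, "grip_force": 30}}

```text
clock: 3.05
eef_pos: [0.5307, 0.1465, 0.1082]
orientation: [[-0.002, 0.962, 0.274], [-0.0, 0.274, -0.962], [-1.0, -0.002, -0.0]]
ft_force: [-0.3, -0.4, 3.5]
grip_width: 0.0172
```

{"method": "send_rows", "body": {"targets": [[[0.0005,0,0,0,0,-7],[0.001,0,0,0,0,-14],[0.0015,-0.0003,0,0,0,-21],[0.002,-0.0005,0,0,0,-28],[0.002,-0.001,0,0,0,-35],[0.0025,-0.001,0,0,0,-42],[0.003,-0.0015,0,0,0,-49],[0.003,-0.002,0,0,0,-56]]]}}

```text
clock: 3.85
eef_pos: [0.5346, 0.1457, 0.1083]
orientation: [[0.001, 0.763, -0.646], [0.002, -0.646, -0.763], [-1.0, -0.001, -0.002]]
ft_force: [2.8, 1.4, -1.6]
grip_width: 0.0173
```

Run:
```python
from h import *
st,s=wristshot("w2");print({k:np.round(v,3) for k,v in st.items() if k not in("joint_torque","joint_vel")})
```

```text
{'clock': np.float64(3.85), 'joint_positions': array([-0.919,  0.421,  0.696,  1.959, -0.349,  0.88 , -0.743]), 'eef_pos': array([0.535, 0.146, 0.108]), 'orientation': array([[ 0.001,  0.763, -0.646],
       [ 0.002, -0.646, -0.763],
       [-1.   , -0.001, -0.002]]), 'ft_force': array([ 2.847,  1.439, -1.588]), 'ft_torque': array([ 0.357, -0.562,  0.209]), 'grip_width': np.float64(0.017)}
```

View pics/w2.png

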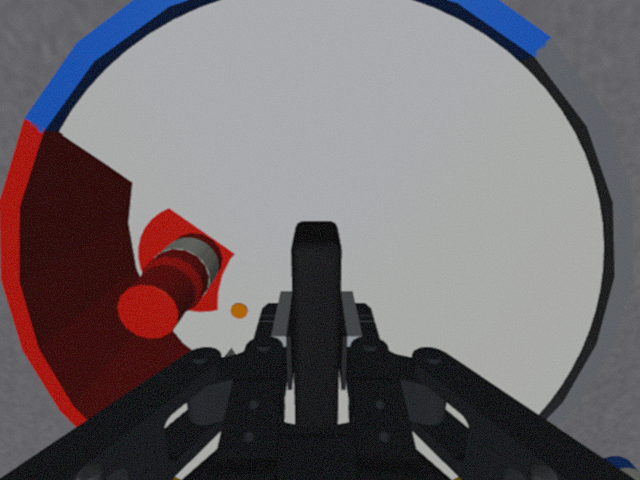

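{"method": "send_rows", "body": {"targets": [[[0.0002,-0.0005,0,0,0,-7],[0.0004,-0.001,0,0,0,-14],[0.0006,-0.0015,0,0,0,-21],[0.0007,-0.002,0,0,0,-28],[0.0007,-0.0025,0,0,0,-35],[0.0007,-0.003,0,0,0,-42],[0.0006,-0.0036,0,0,0,-49],[0.0006,-0.0042,0,0,0,-56]]]}}

```text
clock: 4.7
eef_pos: [0.5362, 0.1419, 0.1083]
orientation: [[0.004, -0.114, -0.993], [0.0, -0.993, 0.114], [-1.0, -0.001, -0.004]]
ft_force: [3.6, 0.5, -1.2]
grip_width: 0.0172
```

Run:
```python
from h import *
from bench import ctrl
st=ctrl.sense();print({k:np.round(v,3) for k,v in st.items() if k not in("joint_torque","joint_vel")});o=st["orientation"];print(np.degrees(np.arctan2(o[1,1],o[0,1])))
```

```text
{'clock': np.float64(4.7), 'joint_positions': array([-1.084,  0.503,  0.923,  1.966, -0.505,  0.916, -1.587]), 'eef_pos': array([0.536, 0.142, 0.108]), 'orientation': array([[ 0.004, -0.114, -0.993],
       [ 0.   , -0.993,  0.114],
       [-1.   , -0.001, -0.004]]), 'ft_force': array([ 3.59 ,  0.529, -1.182]), 'ft_torque': array([ 0.211, -0.489,  0.198]), 'grip_width': np.float64(0.017)}
-96.55443675239768
```

{"method": "send_rows", "body": {"targets": [[[-0.0003,-0.0005,0,0,0,-7],[-0.0006,-0.001,0,0,0,-14],[-0.001,-0.0015,0,0,0,-20],[-0.001,-0.002,0,0,0,-26],[-0.001,-0.002,0,0,0,-26],[-0.001,-0.002,0,0,0,-26]]]}}

```text
clock: 5.3
eef_pos: [0.5356, 0.1401, 0.1083]
orientation: [[0.005, -0.536, -0.844], [-0.002, -0.844, 0.536], [-1.0, -0.001, -0.005]]
ft_force: [2.7, 1.1, -0.4]
grip_width: 0.0173
```

{"method": "send_rows", "body": {"targets": [[[0,0,0,0,0,0],[0,0,0,0,0,0],[0,0,0,0,0,0],[0,0,0,0,0,0]]], "fingers": 0.085}}

```text
clock: 5.7
eef_pos: [0.5351, 0.1399, 0.1081]
orientation: [[0.004, -0.536, -0.845], [-0.002, -0.845, 0.536], [-1.0, -0.001, -0.004]]
ft_force: [-0.2, -0.7, 0.0]
grip_width: 0.0743
```

{"method": "send_rows", "body": {"targets": [[[0,0,0.03,0,0,0],[0,0,0.07,0,0,0],[0,0,0.11,0,0,0],[0,0,0.15,0,0,0],[0,0,0.17,0,0,0],[0,0,0.17,0,0,0],[0,0,0.17,0,0,0]]]}}

```text
clock: 6.4
eef_pos: [0.5347, 0.14, 0.2777]
orientation: [[0.003, -0.535, -0.845], [-0.001, -0.845, 0.535], [-1.0, -0.001, -0.003]]
ft_force: [0.3, -0.6, 0.1]
grip_width: 0.085
```

Run:
```python
from h import *
st,s=wristshot("w3");print({k:np.round(v,3) for k,v in st.items() if k not in("joint_torque","joint_vel")});o=st["orientation"];print(np.degrees(np.arctan2(o[1,1],o[0,1])))
```

```text
{'clock': np.float64(6.4), 'joint_positions': array([-1.375,  0.347,  1.273,  1.823, -0.351,  1.23 , -2.134]), 'eef_pos': array([0.535, 0.14 , 0.278]), 'orientation': array([[ 0.003, -0.535, -0.845],
       [-0.001, -0.845,  0.535],
       [-1.   , -0.001, -0.003]]), 'ft_force': array([ 0.276, -0.64 ,  0.054]), 'ft_torque': array([-0.01 ,  0.089,  0.028]), 'grip_width': np.float64(0.085)}
-122.3566521590938
```

View pics/w3.png

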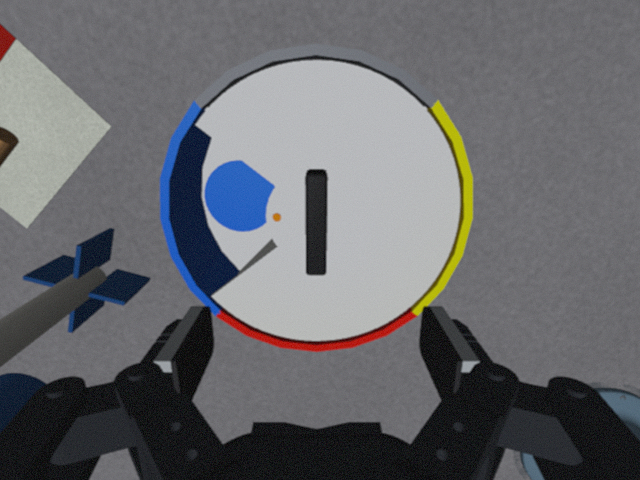

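Run:
```python
from h import *
s=dict(np.load("w3.npz"))
print(handle(s,(150,295,290,345)))
print(ring(s,np.array([.531,.142])))
for uv,z in(((200,123),.101),((212,297),.101),((277,217),.101)):print(cast(s,uv,z)[0].round(4))
t=dict(np.load("w1.npz"));print(cast(t,(277,211),.101))
```

```text
(array([0.53614421, 0.14019206]), np.float64(147.48439502721627), array([0.016128 , 0.0875098]))
blue [ 13.6 101.8]
red [103.8 191.7]
yellow [193.2 282. ]
(array([0.53254471, 0.14281095]), np.float64(0.002307015086773205))
[0.6529 0.1815 0.101 ]
[0.5182 0.2719 0.101 ]
[0.551  0.1727 0.101 ]
[[0.49805651 0.13346378 0.101     ]]
```

{"method": "send_rows", "body": {"targets": [[[0.006,-0.035,0,0,0,8],[0.012,-0.075,0,0,0,16],[0.02,-0.12,-0.01,0,0,24],[0.028,-0.165,-0.02,0,0,32],[0.036,-0.21,-0.03,0,0,40],[0.044,-0.255,-0.03,0,0,48],[0.052,-0.3,-0.03,0,0,56],[0.058,-0.33,-0.03,0,0,64]]], "fingers": 0.07}}

```text
clock: 7.25
eef_pos: [0.5899, -0.1937, 0.2441]
orientation: [[-0.002, 0.526, -0.85], [0.0, -0.85, -0.526], [-1.0, -0.001, 0.002]]
ft_force: [0.4, -0.2, 0.8]
grip_width: 0.07
```

{"method": "send_rows", "body": {"targets": [[[0,0,0,0,0,8],[0,0,0,0,0,16],[0,-0.005,0,0,0,24],[0,-0.01,0,0,0,27],[0,-0.01,0,0,0,27],[0,-0.01,0,0,0,27],[0,-0.01,0,0,0,27]]]}}

```text
clock: 7.95
eef_pos: [0.5895, -0.2031, 0.2431]
orientation: [[-0.004, 0.855, -0.519], [-0.0, -0.519, -0.855], [-1.0, -0.003, 0.002]]
ft_force: [0.8, 1.2, -1.0]
grip_width: 0.0703
```

Run:
```python
from h import *
st,s=wristshot("w4");print({k:np.round(v,3) for k,v in st.items() if k not in("joint_torque","joint_vel")});o=st["orientation"];print(np.degrees(np.arctan2(o[1,1],o[0,1])))
```

```text
{'clock': np.float64(7.95), 'joint_positions': array([-0.364,  0.413,  0.811,  1.679, -0.317,  1.19 , -0.02 ]), 'eef_pos': array([ 0.59 , -0.203,  0.243]), 'orientation': array([[-0.004,  0.855, -0.519],
       [-0.   , -0.519, -0.855],
       [-1.   , -0.003,  0.002]]), 'ft_force': array([ 0.84 ,  1.177, -1.044]), 'ft_torque': array([ 0.029, -0.039, -0.029]), 'grip_width': np.float64(0.07)}
-31.262070082680566
```

View pics/w4.png

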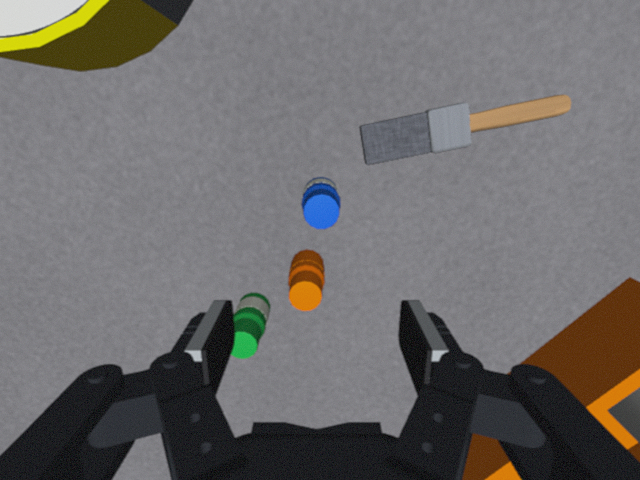

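Run:
```python
from h import *
s=dict(np.load("w4.npz"))
for uv in((321,210.5),(305.5,295),(243,343)):print(cast(s,uv,.08)[0].round(4))
t=dict(np.load("top0.npz"));print("rocket~",cast(t,(175,253),.03))
print(cast(s,(362,145),.01))
```

```text
[ 0.5955 -0.2002  0.08  ]
[ 0.5412 -0.2623  0.08  ]
[ 0.4612 -0.2751  0.08  ]
rocket~ [[0.59412777 0.41244238 0.03      ]]
[[ 0.65717502 -0.17877702  0.01      ]]
```

{"method": "send_rows", "body": {"targets": [[[0.005,0.0015,-0.04,0,0,-1],[0.005,0.0015,-0.08,0,0,-1],[0.005,0.0015,-0.12,0,0,-1],[0.005,0.0015,-0.15,0,0,-1],[0.005,0.0015,-0.17,0,0,-1],[0.005,0.0015,-0.187,0,0,-1],[0.005,0.0015,-0.187,0,0,-1]]]}}

```text
clock: 8.7
eef_pos: [0.5929, -0.2003, 0.0537]
orientation: [[-0.008, 0.846, -0.533], [0.001, -0.533, -0.846], [-1.0, -0.007, 0.004]]
ft_force: [-0.7, -0.3, -0.5]
grip_width: 0.0701
```

Run:
```python
from h import *
st,s=wristshot("w5");print(st["eef_pos"])
```

```text
[ 0.59286762 -0.20033513  0.05373073]
```

View pics/w5.png

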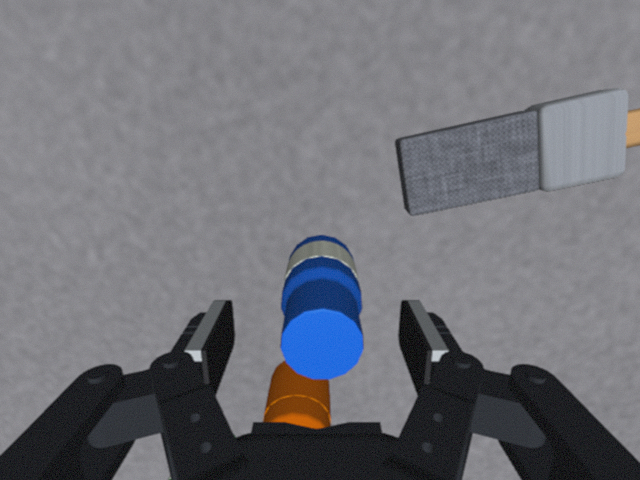

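{"method": "send_rows", "body": {"targets": [[[0,0,0.003,0,0,0],[0,0,0.003,0,0,0],[0,0,0.003,0,0,0],[0,0,0.003,0,0,0],[0,0,0.003,0,0,0],[0,0,0.003,0,0,0],[0,0,0.003,0,0,0],[0,0,0.003,0,0,0]]], "fingers": 0.0, "grip_force": 40}}

```text
clock: 9.55
eef_pos: [0.5955, -0.2016, 0.0605]
orientation: [[-0.002, 0.846, -0.533], [-0.0, -0.533, -0.846], [-1.0, -0.002, 0.001]]
ft_force: [-1.7, -0.1, 5.7]
grip_width: 0.0302
```

{"method": "send_rows", "body": {"targets": [[[0,0,0.02,0,0,0],[0,0,0.05,0,0,0],[0,0,0.09,0,0,0],[0,0,0.13,0,0,0],[0,0,0.16,0,0,0],[0,0,0.18,0,0,0],[0,0,0.18,0,0,0]]]}}

```text
clock: 10.25
eef_pos: [0.5975, -0.2028, 0.2443]
orientation: [[0.005, 0.846, -0.534], [-0.002, -0.534, -0.846], [-1.0, 0.005, -0.001]]
ft_force: [1.2, -0.1, -1.9]
grip_width: 0.0306
```

Run:
```python
from h import *
st,s=wristshot("w6");print({k:np.round(v,4) for k,v in st.items() if k not in("joint_torque","joint_vel")})
```

```text
{'clock': np.float64(10.25), 'joint_positions': array([-0.3667,  0.4247,  0.8169,  1.6664, -0.3302,  1.189 , -0.0339]), 'eef_pos': array([ 0.5975, -0.2028,  0.2443]), 'orientation': array([[ 0.0051,  0.8457, -0.5336],
       [-0.0016, -0.5336, -0.8457],
       [-1.    ,  0.0052, -0.0014]]), 'ft_force': array([ 1.2012, -0.1212, -1.939 ]), 'ft_torque': array([-0.0299, -0.0271, -0.0348]), 'grip_width': np.float64(0.0306)}
```

View pics/w6.png

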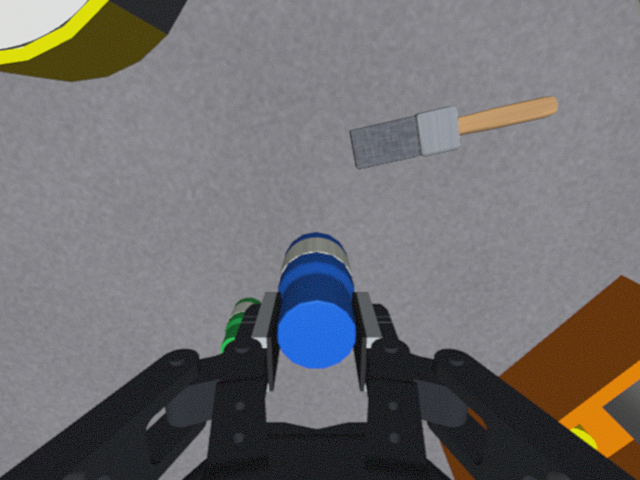

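{"method": "send_rows", "body": {"targets": [[[0,0.03,0,0,0,0],[-0.002,0.07,0,0,0,0],[-0.004,0.12,0,0,0,0],[-0.006,0.165,0,0,0,0],[-0.008,0.21,0,0,0,0],[-0.01,0.255,0,0,0,0],[-0.013,0.3,0,0,0,0],[-0.015,0.34,0,0,0,0]]]}}

```text
clock: 11.1
eef_pos: [0.5789, 0.1408, 0.2391]
orientation: [[-0.003, 0.847, -0.532], [-0.001, -0.532, -0.847], [-1.0, -0.002, 0.003]]
ft_force: [0.8, 0.0, -0.8]
grip_width: 0.0307
```

{"method": "send_rows", "body": {"targets": [[[-0.001,0.03,0,0,0,0],[-0.002,0.055,0,0,0,0],[-0.003,0.07,0,0,0,0],[-0.003,0.075,0,0,0,0],[-0.003,0.075,0,0,0,0],[-0.003,0.075,0,0,0,0]]]}}

```text
clock: 11.7
eef_pos: [0.5763, 0.2131, 0.2389]
orientation: [[-0.003, 0.845, -0.535], [-0.003, -0.535, -0.845], [-1.0, -0.001, 0.004]]
ft_force: [0.1, -0.0, -0.8]
grip_width: 0.0306
```

Run:
```python
from h import *
st,s=wristshot("w7");print({k:np.round(v,4) for k,v in st.items() if k not in("joint_torque","joint_vel")})
from bench import imaging
for n in("side","top"):cv2.imwrite(f"pics/{n}7.png",imaging.snapshot(n)["pixels"][120:400,150:500])
```

```text
{'clock': np.float64(11.7), 'joint_positions': array([-0.9854,  0.3712,  0.708 ,  1.7029, -0.2577,  1.1675, -0.772 ]), 'eef_pos': array([0.5763, 0.2131, 0.2389]), 'orientation': array([[-0.0033,  0.8451, -0.5346],
       [-0.0026, -0.5346, -0.8451],
       [-1.    , -0.0014,  0.004 ]]), 'ft_force': array([ 0.1285, -0.0498, -0.8332]), 'ft_torque': array([-0.0033, -0.0211, -0.0198]), 'grip_width': np.float64(0.0306)}
```

View pics/w7.png

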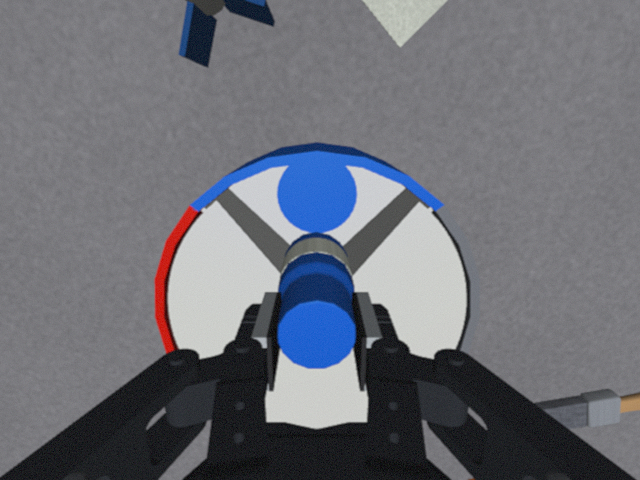

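View pics/side7.png

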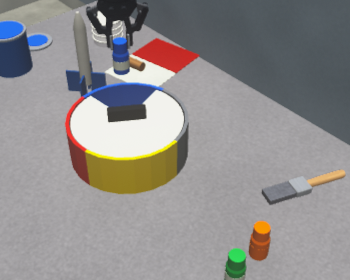

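Run:
```python
from h import *
s=dict(np.load("w7.npz"))
print(cast(s,[(317,193),(278,193),(356,193),(317,232)],.006).round(4))
```

```text
[[0.5802 0.2185 0.006 ]
 [0.5457 0.2403 0.006 ]
 [0.6147 0.1967 0.006 ]
 [0.5574 0.1823 0.006 ]]
```

{"method": "send_rows", "body": {"targets": [[[0.003,0.004,-0.01,0,0,0],[0.003,0.004,-0.03,0,0,0],[0.003,0.004,-0.06,0,0,0],[0.003,0.004,-0.09,0,0,0],[0.003,0.004,-0.12,0,0,0],[0.003,0.004,-0.14,0,0,0],[0.003,0.004,-0.15,0,0,0],[0.003,0.004,-0.15,0,0,0]]]}}

```text
clock: 12.65
eef_pos: [0.5782, 0.2168, 0.0874]
orientation: [[-0.006, 0.845, -0.535], [-0.003, -0.535, -0.845], [-1.0, -0.003, 0.006]]
ft_force: [0.1, 1.2, -0.2]
grip_width: 0.0307
```

{"method": "send_rows", "body": {"targets": [[[0,0,-0.006,0,0,0],[0,0,-0.012,0,0,0],[0,0,-0.016,0,0,0],[0,0,-0.018,0,0,0],[0,0,-0.02,0,0,0],[0,0,-0.02,0,0,0]]]}}

```text
clock: 13.25
eef_pos: [0.5782, 0.2168, 0.0674]
orientation: [[-0.006, 0.845, -0.535], [-0.003, -0.535, -0.845], [-1.0, -0.003, 0.006]]
ft_force: [-0.3, 0.3, -1.7]
grip_width: 0.0305
```

{"method": "send_rows", "body": {"targets": [[[0,0,-0.001,0,0,0],[0,0,-0.0015,0,0,0],[0,0,-0.0015,0,0,0]]]}}

```text
clock: 13.55
eef_pos: [0.5786, 0.217, 0.0666]
orientation: [[-0.005, 0.845, -0.535], [-0.003, -0.535, -0.845], [-1.0, -0.003, 0.005]]
ft_force: [-0.9, -0.2, 3.0]
grip_width: 0.0304
```

{"method": "send_rows", "body": {"targets": [[[0,0,0,0,0,0],[0,0,0,0,0,0],[0,0,0,0,0,0],[0,0,0,0,0,0]]], "fingers": 0.06}}

```text
clock: 13.95
eef_pos: [0.5785, 0.217, 0.0665]
orientation: [[-0.005, 0.845, -0.535], [-0.003, -0.535, -0.845], [-1.0, -0.003, 0.005]]
ft_force: [-0.0, 1.4, 0.1]
grip_width: 0.0597
```

{"method": "send_rows", "body": {"targets": [[[0,0,0.02,0,0,0],[0,0,0.05,0,0,0],[0,0,0.09,0,0,0],[0,0,0.13,0,0,0],[0,0,0.17,0,0,0],[0,0,0.2,0,0,0],[0,0,0.2,0,0,0]]]}}

```text
clock: 14.65
eef_pos: [0.582, 0.2175, 0.2724]
orientation: [[0.004, 0.845, -0.535], [0.002, -0.535, -0.845], [-1.0, 0.002, -0.004]]
ft_force: [0.7, 0.3, 0.7]
grip_width: 0.0599
```

Run:
```python
from h import *
st,s=wristshot("w8");print({k:np.round(v,4) for k,v in st.items() if k not in("joint_torque","joint_vel")})
```

```text
{'clock': np.float64(14.65), 'joint_positions': array([-0.9974,  0.3511,  0.7231,  1.6555, -0.2455,  1.2232, -0.7864]), 'eef_pos': array([0.582 , 0.2175, 0.2724]), 'orientation': array([[ 0.0041,  0.8446, -0.5354],
       [ 0.0023, -0.5355, -0.8446],
       [-1.    ,  0.0023, -0.0041]]), 'ft_force': array([0.6928, 0.2759, 0.6624]), 'ft_torque': array([ 0.0055, -0.0099,  0.0167]), 'grip_width': np.float64(0.0599)}
```

View pics/w8.png

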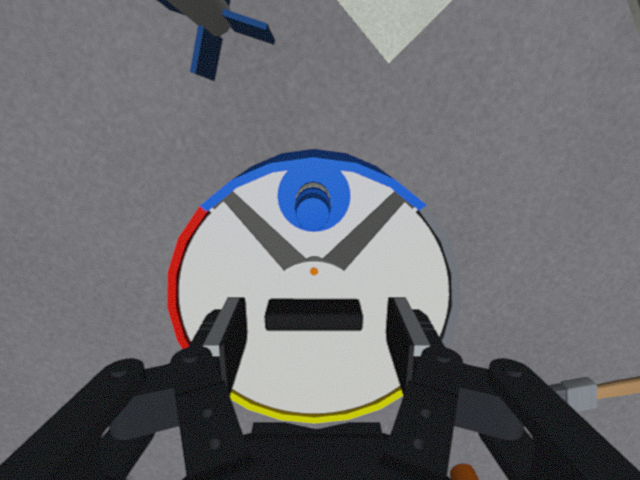

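{"method": "send_rows", "body": {"targets": [[[-0.01,-0.015,0,0,0,8],[-0.02,-0.03,0,0,0,16],[-0.03,-0.045,0,0,0,24],[-0.04,-0.06,0,0,0,32],[-0.05,-0.075,0,0,0,40],[-0.05,-0.075,0,0,0,48],[-0.05,-0.075,0,0,0,56],[-0.05,-0.075,0,0,0,64]]], "fingers": 0.085}}

```text
clock: 15.5
eef_pos: [0.5289, 0.1418, 0.2674]
orientation: [[-0.004, 0.848, 0.529], [-0.001, 0.529, -0.848], [-1.0, -0.004, -0.001]]
ft_force: [0.6, 0.5, 0.0]
grip_width: 0.0848
```

{"method": "send_rows", "body": {"targets": [[[0,0,0,0,0,8],[0,0,0,0,0,16],[0,0,0,0,0,24],[0,0,0,0,0,26],[0,0,0,0,0,26],[0,0,0,0,0,26]]]}}

```text
clock: 16.1
eef_pos: [0.528, 0.1416, 0.2661]
orientation: [[-0.005, 0.531, 0.847], [-0.004, 0.847, -0.531], [-1.0, -0.006, -0.002]]
ft_force: [-0.4, 0.2, -0.5]
grip_width: 0.0844
```

Run:
```python
from h import *
st,s=wristshot("w9");print({k:np.round(v,4) for k,v in st.items() if k not in("joint_torque","joint_vel")});o=st["orientation"];print(np.degrees(np.arctan2(o[1,1],o[0,1])))
```

```text
{'clock': np.float64(16.1), 'joint_positions': array([-0.8338,  0.17  ,  0.5543,  1.8267, -0.094 ,  1.1774,  0.7612]), 'eef_pos': array([0.528 , 0.1416, 0.2661]), 'orientation': array([[-0.005 ,  0.5314,  0.8471],
       [-0.004 ,  0.8471, -0.5314],
       [-1.    , -0.006 , -0.0021]]), 'ft_force': array([-0.3632,  0.1628, -0.4593]), 'ft_torque': array([-0.0258,  0.0251,  0.0594]), 'grip_width': np.float64(0.0844)}
57.900448313597856
```

View pics/w9.png

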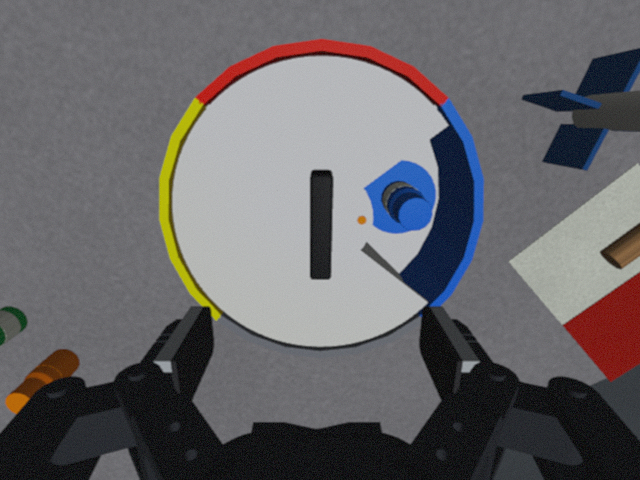

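{"method": "send_rows", "body": {"targets": [[[0.004,0.001,-0.04,0,0,0],[0.004,0.001,-0.08,0,0,0],[0.004,0.001,-0.11,0,0,0],[0.004,0.001,-0.135,0,0,0],[0.004,0.001,-0.15,0,0,0],[0.004,0.001,-0.157,0,0,0],[0.004,0.001,-0.157,0,0,0]]]}}

```text
clock: 16.85
eef_pos: [0.5319, 0.1425, 0.1088]
orientation: [[-0.005, 0.531, 0.847], [-0.004, 0.847, -0.531], [-1.0, -0.007, -0.002]]
ft_force: [-0.4, -0.0, -0.0]
grip_width: 0.0848
```

{"method": "send_rows", "body": {"targets": [[[0,0,0,0,0,0],[0,0,0,0,0,0],[0,0,0,0,0,0],[0,0,0,0,0,0],[0,0,0,0,0,0],[0,0,0,0,0,0],[0,0,0,0,0,0],[0,0,0,0,0,0]]], "fingers": 0.0, "grip_force": 30}}

```text
clock: 17.65
eef_pos: [0.532, 0.1422, 0.1095]
orientation: [[-0.006, 0.532, 0.847], [-0.004, 0.847, -0.532], [-1.0, -0.007, -0.003]]
ft_force: [-3.3, -2.2, 5.6]
grip_width: 0.0173
```

Now turn −90°.

{"method": "send_rows", "body": {"targets": [[[0,0,0,0,0,-7],[0,0,0,0,0,-14],[0,0,0,0,0,-21],[0,0,0,0,0,-28],[0,0,0,0,0,-35],[0,0,0,0,0,-42],[0,0,0,0,0,-49],[0,0,0,0,0,-56]]]}}

```text
clock: 18.45
eef_pos: [0.5318, 0.1422, 0.1096]
orientation: [[-0.007, 1.0, 0.029], [0.002, 0.029, -1.0], [-1.0, -0.007, -0.002]]
ft_force: [-1.1, -0.4, 1.8]
grip_width: 0.0175
```

{"method": "send_rows", "body": {"targets": [[[0,0,0,0,0,-7],[0,0,0,0,0,-14],[0,0,0,0,0,-21],[0,0,0,0,0,-28],[0,0,0,0,0,-33.5],[0,0,0,0,0,-33.5],[0,0,0,0,0,-33.5]]]}}

```text
clock: 19.15
eef_pos: [0.5318, 0.1423, 0.1096]
orientation: [[-0.004, 0.85, -0.526], [0.006, -0.526, -0.85], [-1.0, -0.007, -0.002]]
ft_force: [-1.9, -0.7, 2.5]
grip_width: 0.0174
```

{"method": "send_rows", "body": {"targets": [[[0,0,0,0,0,-0.6],[0,0,0,0,0,-0.6],[0,0,0,0,0,-0.6]]]}}

```text
clock: 19.45
eef_pos: [0.5317, 0.1423, 0.1096]
orientation: [[-0.004, 0.845, -0.534], [0.006, -0.534, -0.845], [-1.0, -0.007, -0.002]]
ft_force: [-1.3, -0.3, 2.5]
grip_width: 0.0175
```

{"method": "send_rows", "body": {"targets": [[[0,0,0,0,0,0],[0,0,0,0,0,0],[0,0,0,0,0,0],[0,0,0,0,0,0],[0,0,0,0,0,0]]], "fingers": 0.085}}

```text
clock: 19.95
eef_pos: [0.5318, 0.1424, 0.1096]
orientation: [[-0.004, 0.845, -0.534], [0.006, -0.534, -0.845], [-1.0, -0.007, -0.002]]
ft_force: [-1.8, -0.4, -0.1]
grip_width: 0.085
```

{"method": "send_rows", "body": {"targets": [[[0,0,0.03,0,0,0],[0,0,0.07,0,0,0],[0,0,0.11,0,0,0],[0,0,0.15,0,0,0],[0,0,0.18,0,0,0],[0,0,0.2,0,0,0],[0,0,0.2,0,0,0],[0,0,0.2,0,0,0]]]}}

```text
clock: 20.75
eef_pos: [0.5316, 0.1424, 0.3093]
orientation: [[-0.004, 0.845, -0.534], [0.006, -0.534, -0.845], [-1.0, -0.007, -0.003]]
ft_force: [0.3, 0.1, -0.3]
grip_width: 0.0852
```

Run:
```python
from h import *
st,s=wristshot("w10");print({k:np.round(v,4) for k,v in st.items() if k not in("joint_torque","joint_vel")})
from bench import imaging
for n in("side","top"):cv2.imwrite(f"pics/{n}10.png",imaging.snapshot(n)["pixels"])
print(handle(s,(140,295,290,350)))
print(ring(s,np.array([.532,.143])))
```

```text
{'clock': np.float64(20.75), 'joint_positions': array([-1.2273,  0.1954,  1.0225,  1.779 , -0.182 ,  1.2676, -0.7216]), 'eef_pos': array([0.5316, 0.1424, 0.3093]), 'orientation': array([[-0.0044,  0.8453, -0.5343],
       [ 0.0064, -0.5343, -0.8453],
       [-1.    , -0.0071, -0.0031]]), 'ft_force': array([ 0.2836,  0.1468, -0.3422]), 'ft_torque': array([0.0108, 0.0001, 0.001 ]), 'grip_width': np.float64(0.0852)}
(array([0.53416062, 0.14640194]), np.float64(57.62095764817126), array([0.01604432, 0.08674123]))
blue [ 13.6 101.9]
red [103.5 191.5]
yellow [193. 282.]
(array([0.53256308, 0.14318926]), np.float64(0.002335572100315007))
```

View pics/w10.png

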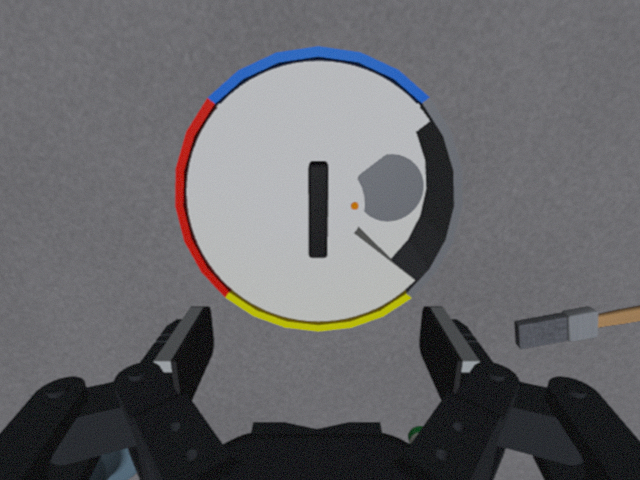

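View pics/side10.png

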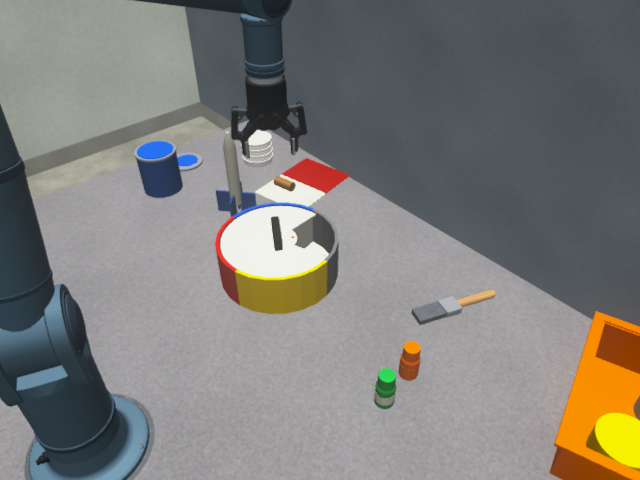

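```bash
python3 -c "
from bench import ctrl
print(ctrl.finish_job())"
```

```text
the job is handed in; nothing more can be done
None
```

The blue pot is standing upright in the blue section, and the cover's opening is parked over the empty grey section. I turned the cover about 138° clockwise to bring its opening to blue, placed the pot, then turned it another 90° clockwise to grey. The job was handed in at about 21 s of the 72 s allowed.

- **Cover at blue:** the wrist picture taken before placing put the opening within 0.3° of the middle of the blue section.
- **Pot:** it showed upright on its patch before I closed the cover. It is now out of sight, so I have not seen it since.
- **Cover at grey:** in the last wrist picture the opening was within about 0.2° of the middle of the grey section. Only the grey floor patch showed through it, and the robot was clear of everything.
- **Other things:** the green and orange pots, the brush and the rocket looked unmoved in the last side view.
- **Forces:** readings between moves stayed below about 7 N.

No check failed. The wrist camera's positions for the pots differed from the fixed cameras' by about 3–6 mm. I aimed between the two for the pot grasp, and it came out centred.

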